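Spring-probe reading on a seated brass sample

ROBOT

A 6-joint arm with a two-finger parallel gripper is mounted at the origin on a cart in front of the work surface, level with it; the furniture and walls round the work are solid. World frame = base frame: x ahead of the robot, y to its left, z up, the work surface at z = 0. Lengths are in m, angles in rad, forces in N, time in s.
With the tool pointing down it reaches from about 0.15 to 0.775 m from the base axis. Payload 6.1 kg.
Tool frame: the origin (TCP) lies at the very end of the fingers, on their centre line; the grasp point (between the pads) lies 19 mm behind it; z points along the fingers, y is the line along which they close (so a half turn about z gives the same grasp; the last joint's range is limited). The gripper opens to 85 mm and grips with 20 to 120 N. Pads are 22 mm wide; open, the fingers measure 114 mm over their backs; the gripper's body (76 mm by 85 mm) begins 54 mm behind the grasp point. The pads swing forward as they close: fully open they stand 13 mm farther back than shut.
Start: joints at [-1.147, 0.126, -0.04, 1.405, 0, 1.571], TCP at [0.216, -0.479, 0.231] pointing down, gripper open.
Joint ranges: [-2.72, 2.72], [-0.95, 1.95], [-1.27, 1.35], [-1.78, 2.02], [-1.46, 1.47], [-3.14, 3.14]. Speed limits (rad/s): [2.39, 2.39, 3.01, 3.14, 3.14, 3.14].

INTERFACE

Orientations are given as a unit quaternion [x, y, z, w].
In Python, from bench import state, snapshot, sign_off gives the robot as it stands.
- The arm moves only by the shell command python3 -m pendant 'ROWS' [FORCE]. ROWS is JSON, a list of rows, each an object of numbers: "x", "y", "z": the shift along the tool's x, y, z in cm; "yaw": the turn about the tool's z in degrees; "fingers": the opening, from 0 (shut) to 1 (fully open). A call has exactly 8 rows; each row shifts and turns the commanded pose from where the row before left it, along the tool's axes as they then stand; what a row does not reach is not made up. A row lasts 1/12 s, in which the tool goes at most 41.7 mm and 7.16 degrees, less where a joint would pass 70% of its speed; a pose out of reach is approached as far as the arm can. A call with a gripper value outside its range is refused whole. The fingers move at their own pace and stop on an object; FORCE is the grip in N (left out, the last holds). Time passes only in rows, so rows that do not move let the fingers close, or fill a call up. It gives the time, the measured TCP pose, the force, the opening and the grip force at its end, in the units of the state.
- state(): the state, without advancing time (a new reading comes with each control period).
- snapshot(name): name is "side" or "top" or "wrist"; returns a dict with "image" (400x640x3 uint8, red, green, blue), "range_z" (400x640 float32, m along the optical axis (not along the pixel's ray), 0 where there is no reading), "fovy" (degrees; the focal length in pixels is half the picture's height over the tangent of half this angle, whatever the lens; pixels are square), "cx", "cy" (the principal point, pixels), "rvec" (rotation vector, rad) and "tvec" (3), from world to camera coordinates, as OpenCV has them. Camera axes: x right, y down, z forward; pixel columns grow to the right and rows downward; lengths in m; the calibration is good to about 2 mm. A picture is of the moment at which its call begins.
- sign_off(): hands the job in; it is judged then, once.
The state is a dict: "t": time; "joint_pos": joint angles; "joint_velocities": joint speeds; "effort": joint torques, N m; "tool_pos": TCP position; "ee_rot": TCP orientation; "force": force on the tool from outside, world axes, zero at the start; "moment": the same for the moment, N m; "opening": opening from 0.0 (shut) to 1.0 (fully open); "grip_force": force on a finger pad.
Only numpy, scipy, OpenCV 4.12 (cv2) and the standard library are available. Lean on these libraries where they do the work, as an engineer would, in place of code of your own. Each camera call takes 0.05 s, during which the arm holds its last target. There are 200 camera calls.

TASK

Prepare and take a probe reading: seat the plain steel reference disc flat in pocket 1 of the blue test block (one white dot) and let go, and only then seat the brass sample disc flat in pocket 2 (two dots), red spot up. Then lift the probe out of its stand and hold it upright with its spring tip on the red spot, pressing gently until the red band on the plunger has gone inside the probe but the plunger is not bottomed. Finish while still holding it there, and leave the vials and the rough stone undisturbed.

Things in the scene. Friction and masses are not known exactly. Their poses are not given: they have to be found in the camera images.
- test_block: blue block fixed to the bench, 70 (x) x 150 (y) x 20 (z) mm, with two round pockets 37 mm wide and 6 mm deep, 75 mm apart along its y; origin at the centre of its underside, z up. White dots beside each pocket on its -x edge give its number
- pocket1 (a point): centre of the floor of pocket 1 (one dot), at the block's +y end; the floor is 14 mm above the bench, the rim 20 mm
- pocket2 (a point): centre of the floor of pocket 2 (two dots), at the block's -y end; the floor is 14 mm above the bench, the rim 20 mm
- reference: plain steel disc, 34 mm diameter, 24 mm high, about 0.12 kg, standing flat on the bench; origin at the centre of its underside, z up
- sample: brass disc of the same size and weight with a red spot on its top; origin at the centre of its underside, z up
- spot (a point): centre of the red spot (8 mm diameter) on the sample's top face, 9 mm off the disc's axis along its x, 24 mm above its underside
- stand: probe stand fixed to the bench: 56 x 56 mm foot, black head 44 x 44 mm with an upright through hole 16 mm wide, top 70 mm above the bench; origin at the centre of its underside
- probe: aluminium probe upright in the stand, 0.12 kg; origin on its axis under its collar (28 mm wide, 6 thick, resting on the stand's top), z up. Above: barrel to grip, 20 mm thick, to 65 mm above the origin. Below: nose 14 mm thick, 41 long, in the hole (lift 60 mm straight up to clear); the plunger sticks out of it, its free tip 55 mm below the origin
- tip (a point): tip of the probe's plunger (6 mm thick)
- plunger (a joint): how far the spring plunger is pressed into the probe, m: 0 free, 0.012 bottomed. The spring takes about 1 N to start and 0.35 N more per mm (about 3.5 N at 0.007). The red band, 4.5 mm long, next to the nose, has gone in at about 0.0045
- vial1: corked glass vial, 20 mm wide, 54 mm high, a bystander; origin at its underside
- vial2: another corked glass vial, 20 mm wide, 54 mm high, a bystander; origin at its underside
- rough_stone: brown rough stone, 34 x 45 x 28 mm, a bystander; origin at its underside
Things that resemble listed ones, but are neither listed nor needed, are in the scene too. Several things have the shape of the probe; the one meant has the colours described above.

How it is judged:
By the outcome, as a careful person would: the job done as asked, in the order asked, and still so for the second after the job is handed in, while the arm keeps its last pose, push and grip.
It also fails if it takes over 54 s, if anything falls off the work surface, if the arm or the gripper's body presses on something with over 40 N, if the wrist force passes 120 N, or if a joint passes its speed limit or range.

## Working session

There is one attempt and no reset: what is moved stays moved. The work goes in short steps, Python scripts to look and compute and a shell command to move; the robot and the scene stay as the last step left them, time stands still between calls to the robot, and variables do not carry over. Pictures are saved under pics/ and viewed, at most 10 in all, crops included, and the job is handed in when it is done.

```bash
mkdir -p pics; cat > h.py <<'E'
import numpy as np, cv2
from bench import state, snapshot
def cam(s):
    f=200/np.tan(np.radians(s["fovy"])/2); R=cv2.Rodrigues(np.array(s["rvec"],float))[0]; return f,R,np.array(s["tvec"],float)
def ray(s,u,v):
    f,R,t=cam(s); d=R.T@np.array([(u-s["cx"])/f,(v-s["cy"])/f,1]); return -R.T@t,d
def onplane(s,u,v,z):
    o,d=ray(s,u,v); return o+d*(z-o[2])/d[2]
def cloud(s):
    f,R,t=cam(s); v,u=np.mgrid[:400,:640]; z=s["range_z"]
    P=np.stack([(u-s["cx"])/f*z,(v-s["cy"])/f*z,z],-1); return (P-t)@R
def proj(s,p):
    f,R,t=cam(s); q=R@np.array(p)+t; return q[0]/q[2]*f+s["cx"],q[1]/q[2]*f+s["cy"]
def save(im,n): cv2.imwrite("pics/"+n,im[...,::-1])
E
python3 - <<'E'
from h import *
import pickle
d={n:snapshot(n) for n in ("top","side")}
pickle.dump(d,open("s0.pkl","wb"))
for n in d: save(d[n]["image"],n+"0.png"); print(n,d[n]["fovy"],d[n]["cx"],d[n]["cy"],ray(d[n],320,200))
print(state())
E
```

```text
top 43.38670857078881 314.78071342973 199.27316721485707 (array([ 0.53706699, -0.04265548,  1.13397106]), array([ 0.06355501, -0.0221221 , -0.99778817]))
side 52.431117495396755 315.5160007010649 199.5321356369881 (array([ 0.31621992, -0.77389834,  0.39147025]), array([ 0.34476105,  0.85389019, -0.39004431]))
{'t': 0.1, 'joint_pos': array([-1.14700085e+00,  1.26336558e-01, -4.05068775e-02,  1.40543739e+00,
        2.46285204e-05,  1.57076121e+00]), 'joint_velocities': array([-0.00076324,  0.00122424,  0.00220852, -0.0003433 , -0.00071611,
        0.0006054 ]), 'effort': array([-1.02846068e-04, -4.36903059e+01,  3.53606236e+01,  1.36277225e-02,
       -5.10036523e-05,  2.12485014e-05]), 'tool_pos': array([ 0.21574084, -0.47820266,  0.23059757]), 'ee_rot': array([ 9.77629591e-01,  2.10332668e-01, -1.44055376e-04, -7.28242117e-04]), 'force': array([0.78151653, 0.6387367 , 0.75381955]), 'moment': array([ 0.00747063,  0.01657918, -0.04358885]), 'grip_force': 0.0, 'opening': 1.0022201536713478}
```

View pics/top0.png

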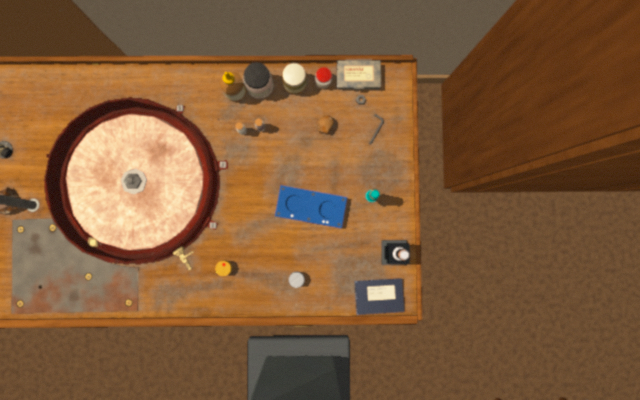

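View pics/side0.png

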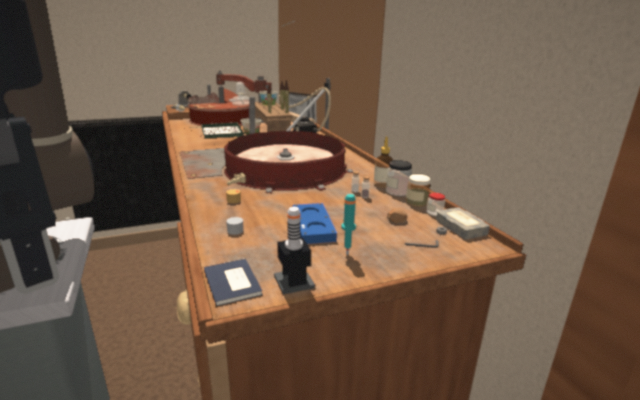

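The top view (up is +x, left is +y) shows the block at (312,206), the brass disc at (223,268), the steel disc at (297,280), the vials at (242,128) and (259,124), and the stone at (326,124).

Probe candidates: one in the black stand at top (400,254) / side (294,235), and a teal one at top (372,196) / side (349,222). The one in the stand is aluminium and fits the description. I'll confirm it in a crop.

```bash
python3 - <<'E'
from h import *
import pickle
d=pickle.load(open("s0.pkl","rb")); T=d["top"]; S=d["side"]
def crop(im,x,y,w,h): return cv2.resize(im[y:y+h,x:x+w],(400,300),interpolation=cv2.INTER_CUBIC)
a=np.vstack([np.hstack([crop(S["image"],255,190,120,90),crop(T["image"],350,180,80,90)]),np.hstack([crop(T["image"],203,245,120,60*3//2),crop(T["image"],270,175,80,60)])])
save(a,"crops.png")
for n,s in d.items():
    im=s["image"]; hsv=cv2.cvtColor(im,cv2.COLOR_RGB2HSV); C=cloud(s)
    s["C"]=C; s["hsv"]=hsv
C=T["C"];hsv=T["hsv"]
b=cv2.inRange(hsv,(100,120,40),(120,255,255))
def big(m,C,zlo,zhi,lab,box):
    m=m.copy(); k=np.zeros_like(m); x0,y0,x1,y1=box; k[y0:y1,x0:x1]=255; m&=k
    m[(C[...,2]<zlo)|(C[...,2]>zhi)]=0
    n,l,st,ce=cv2.connectedComponentsWithStats(m); i=1+np.argmax(st[1:,4]); P=C[l==i]
    print(lab,st[i],ce[i].round(1),"z med",np.median(P[:,2]).round(4),"mean",P.mean(0).round(4)); return (l==i).astype(np.uint8)
mb=big(b,C,0.005,.04,"block",(260,170,360,240))
r=cv2.minAreaRect(cv2.findContours(mb,0,2)[0][0]); print(r)
c=cv2.boxPoints(r); w=np.array([onplane(T,u,v,.02) for u,v in c]); print(w.round(4),w.mean(0))
full=np.full((400,640),255,np.uint8)
for lab,box,z in (("ref",(280,265,315,295),.024),("sam",(205,250,240,285),.024),("probe",(380,235,425,275),.135),("stand",(380,235,425,275),.07)):
    m=big(full,C,z-.008,z+.008,lab,box)
    (u,v),rr=cv2.minEnclosingCircle(cv2.findContours(m,0,2)[0][0]); print(u,v,rr,onplane(T,u,v,z))
# pixels of dots
dots=cv2.inRange(hsv,(0,0,170),(180,90,255)); n,l,st,ce=cv2.connectedComponentsWithStats(dots[180:235,270:352])
for i in range(1,n): print("dot",st[i,4],ce[i]+[270,180],onplane(T,*(ce[i]+[270,180]),.02))
for u,v in((242,128),(259,124),(326,124),(372,196)): print(u,v,C[v,u])
E
```

```text
block [ 276  186   70   41 1918] [310.7 206. ] z med 0.0198 mean [ 0.5949 -0.0466  0.0193]
((310.7467956542969, 206.33917236328125), (66.5518798828125, 30.386220932006836), 10.17551040649414)
[[ 0.5745  0.0319  0.02  ]
 [ 0.6409  0.0198  0.02  ]
 [ 0.6137 -0.1256  0.02  ]
 [ 0.5474 -0.1129  0.02  ]] [ 0.59414608 -0.04671231  0.02      ]
ref [289 272  15  16 190] [296.  279.6] z med 0.0246 mean [ 0.4336 -0.0132  0.0245]
295.9444580078125 279.5 7.776683807373047 [ 0.43378009 -0.01310204  0.024     ]
sam [215 261  16  15 189] [222.7 268.2] z med 0.0246 mean [0.4598 0.1468 0.0246]
222.73403930664062 268.24468994140625 7.770937919616699 [0.45964702 0.1469236  0.024     ]
probe [399 250  10  10  84] [403.6 254.6] z med 0.1339 mean [ 0.491  -0.2298  0.1337]
403.6111145019531 254.61111450195312 5.10698127746582 [ 0.4910984  -0.22953873  0.135     ]
stand [388 243  22  21 301] [396.9 252.7] z med 0.0711 mean [ 0.4923 -0.2273  0.0712]
398.5 253.0 14.500100135803223 [ 0.49158062 -0.23095734  0.07      ]
dot 11 [291.45454545 215.36363636] [ 0.57438172 -0.00382699  0.02      ]
dot 19 [324.84210526 221.42105263] [ 0.56040787 -0.07767054  0.02      ]
242 128 [0.76565463 0.1026095  0.04412796]
259 124 [0.77237504 0.06454851 0.05303224]
326 124 [ 0.77696912 -0.08199186  0.02818067]
372 196 [ 0.60893744 -0.17038091  0.12101753]
```

View pics/crops.png

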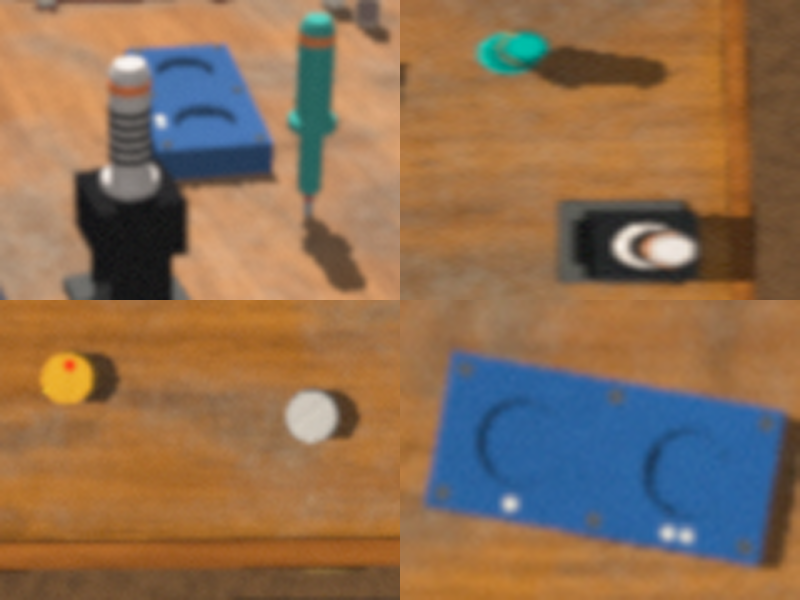

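The crop confirms it. The aluminium probe is the one in the black stand, the teal one is a decoy, the sample's red spot faces up, and pocket 1 (one dot) is at the +y end.

First move: square the tool (+24.3° yaw makes tool x = +x and tool y = −y), then go toward the steel disc.

```bash
python3 -m pendant '[{"yaw":6.1},{"yaw":6.1},{"yaw":6.1},{"yaw":6.0},{"x":1.4,"y":-2.9},{"x":1.4,"y":-2.9},{"x":1.4,"y":-2.9},{"x":1.4,"y":-2.9}]' 40; python3 -m pendant '[{"x":1.4,"y":-2.9},{"x":1.4,"y":-2.9},{"x":1.4,"y":-2.9},{"x":1.4,"y":-2.9},{"x":1.4,"y":-2.9},{"x":1.4,"y":-2.9},{"x":1.4,"y":-2.9},{"x":1.4,"y":-2.9}]'
```

```text
invalid input at $[0]: expected keys x, y, z, yaw, fingers
invalid input at $[0]: expected keys x, y, z, yaw, fingers
```

All five keys are required in every row.

```bash
python3 -m pendant '[{"x":0,"y":0,"z":0,"yaw":6.1,"fingers":1},{"x":0,"y":0,"z":0,"yaw":6.1,"fingers":1},{"x":0,"y":0,"z":0,"yaw":6.1,"fingers":1},{"x":0,"y":0,"z":0,"yaw":6.0,"fingers":1},{"x":1.4,"y":-2.9,"z":0,"yaw":0,"fingers":1},{"x":1.4,"y":-2.9,"z":0,"yaw":0,"fingers":1},{"x":1.4,"y":-2.9,"z":0,"yaw":0,"fingers":1},{"x":1.4,"y":-2.9,"z":0,"yaw":0,"fingers":1}]' 40; python3 -m pendant '[{"x":1.4,"y":-2.9,"z":0,"yaw":0,"fingers":1},{"x":1.4,"y":-2.9,"z":0,"yaw":0,"fingers":1},{"x":1.4,"y":-2.9,"z":0,"yaw":0,"fingers":1},{"x":1.4,"y":-2.9,"z":0,"yaw":0,"fingers":1},{"x":1.4,"y":-2.9,"z":0,"yaw":0,"fingers":1},{"x":1.4,"y":-2.9,"z":0,"yaw":0,"fingers":1},{"x":1.4,"y":-2.9,"z":0,"yaw":0,"fingers":1},{"x":1.4,"y":-2.9,"z":0,"yaw":0,"fingers":1}]'
```

```text
t: 0.77
tool_pos: [0.272, -0.3612, 0.2307]
ee_rot: [1.0, -0.001, -0.0, -0.0]
force: [-0.2, 0.1, -0.9]
opening: 1.003
grip_force: 0.0
t: 1.43
tool_pos: [0.3841, -0.129, 0.2311]
ee_rot: [1.0, -0.0, -0.0, -0.0]
force: [0.4, -0.7, -0.2]
opening: 0.996
grip_force: 0.0
```

```bash
python3 -m pendant '[{"x":0.9,"y":-2.1,"z":1.8,"yaw":0,"fingers":1},{"x":0.9,"y":-2.1,"z":1.8,"yaw":0,"fingers":1},{"x":0.9,"y":-2.1,"z":1.8,"yaw":0,"fingers":1},{"x":0.9,"y":-2.1,"z":1.8,"yaw":0,"fingers":1},{"x":0.9,"y":-2.1,"z":1.8,"yaw":0,"fingers":1},{"x":0.47,"y":-1.1,"z":0,"yaw":0,"fingers":0.8},{"x":0,"y":0,"z":0,"yaw":0,"fingers":0.7},{"x":0,"y":0,"z":0,"yaw":0,"fingers":0.7}]'
python3 - <<'E'
from h import *
s=snapshot("wrist"); save(s["image"],"w1.png"); print(ray(s,s["cx"],s["cy"]),s["fovy"]); st=state(); print(st["tool_pos"],proj(s,st["tool_pos"]),st["opening"])
C=cloud(s); m=((abs(C[...,2]-.024)<.006)&(s["range_z"]>0)).astype(np.uint8)
n,l,q,ce=cv2.connectedComponentsWithStats(m)
for i in range(1,n):
    if q[i,4]>300:
        (u,v),r=cv2.minEnclosingCircle(cv2.findContours((l==i).astype(np.uint8),0,2)[0][0]); print(q[i],u,v,r,onplane(s,u,v,.024),C[l==i].mean(0))
E
```

```text
t: 2.1
tool_pos: [0.4335, -0.0143, 0.141]
ee_rot: [1.0, 0.001, -0.001, 0.0]
force: [0.2, -0.4, -0.3]
opening: 0.701
grip_force: 0.0
(array([ 0.4995893 , -0.01430807,  0.28319709]), array([-2.64384770e-01, -4.22137358e-04, -9.64417189e-01])) 62.670012395052325
[ 0.43360133 -0.01481296  0.1414044 ] (np.float64(322.7733509145207), np.float64(255.01049585055446)) 0.6995219991371651
[   0    0   56   91 1540] 23.331579208374023 45.16947555541992 50.5385856628418 [0.54411089 0.20214783 0.024     ] [0.54854093 0.19839697 0.0234285 ]
[ 252    0  214   45 4640] 358.5 1.5 106.51065826416016 [ 0.57259269 -0.03994208  0.024     ] [ 0.56505941 -0.06065867  0.01977361]
[565 101  21  41 471] 575.0 120.0 21.471010208129883 [ 0.49187139 -0.2085799   0.024     ] [ 0.49149214 -0.20784932  0.02416811]
[  0 122  35  43 640] 17.421161651611328 142.72821044921875 24.165040969848633 [0.47406346 0.22350196 0.024     ] [0.47286422 0.2273385  0.02242831]
[  96  139   47   43 1528] 118.58877563476562 160.2650146484375 24.053434371948242 [0.4604011  0.14670652 0.024     ] [0.46059337 0.14698581 0.02342728]
[ 298  172   41   41 1308] 318.25341796875 191.93150329589844 20.65812873840332 [ 0.43473883 -0.01144658  0.024     ] [ 0.43466855 -0.01154708  0.02360292]
```

View pics/w1.png

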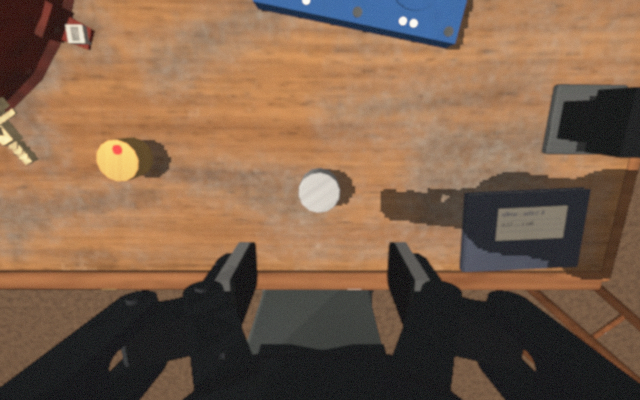

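The wrist view shows the steel disc at (319,192) midway between the pads at (256,·) and (389,·), and the brass disc at (118,160). It agrees with the top view to about 1.5 mm. Next, descend and grip.

```bash
python3 -m pendant '[{"x":0.1,"y":-0.25,"z":2.6,"yaw":0,"fingers":0.7},{"x":0,"y":0,"z":2.6,"yaw":0,"fingers":0.7},{"x":0,"y":0,"z":2.6,"yaw":0,"fingers":0.7},{"x":0,"y":0,"z":2.6,"yaw":0,"fingers":0.7},{"x":0,"y":0,"z":1.8,"yaw":0,"fingers":0.7},{"x":0,"y":0,"z":0.9,"yaw":0,"fingers":0.7},{"x":0,"y":0,"z":0,"yaw":0,"fingers":0.6},{"x":0,"y":0,"z":0,"yaw":0,"fingers":0.3}]' 40;python3 -m pendant '[{"x":0,"y":0,"z":0,"yaw":0,"fingers":0.2},{"x":0,"y":0,"z":0,"yaw":0,"fingers":0.2},{"x":0,"y":0,"z":0,"yaw":0,"fingers":0.2},{"x":0,"y":0,"z":-1.5,"yaw":0,"fingers":0.2},{"x":0,"y":0,"z":-3,"yaw":0,"fingers":0.2},{"x":0,"y":0,"z":-3,"yaw":0,"fingers":0.2},{"x":0,"y":0,"z":0,"yaw":0,"fingers":0.2},{"x":0,"y":0,"z":0,"yaw":0,"fingers":0.2}]' 40
```

```text
t: 2.82
tool_pos: [0.435, -0.0127, 0.011]
ee_rot: [1.0, -0.001, 0.0, 0.0]
force: [-0.5, -0.3, 0.2]
opening: 0.473
grip_force: 0.0
t: 3.48
tool_pos: [0.4364, -0.0121, 0.0872]
ee_rot: [1.0, -0.0, 0.002, 0.0]
force: [-1.0, -0.2, -0.6]
opening: 0.375
grip_force: 40.0
```

```bash
python3 -m pendant '[{"x":2.0,"y":0,"z":0,"yaw":0,"fingers":0.2},{"x":2.0,"y":0,"z":0,"yaw":0,"fingers":0.2},{"x":2.0,"y":0,"z":0,"yaw":0,"fingers":0.2},{"x":2.0,"y":0,"z":0,"yaw":0,"fingers":0.2},{"x":1.5,"y":0,"z":0,"yaw":0,"fingers":0.2},{"x":0,"y":0,"z":0,"yaw":0,"fingers":0.2},{"x":0,"y":0,"z":0,"yaw":0,"fingers":0.2},{"x":0,"y":0,"z":0,"yaw":0,"fingers":0.2}]'
python3 - <<'E'
from h import *
import pickle
s=snapshot("wrist"); st=state(); pickle.dump((s,st),open("w2.pkl","wb")); save(s["image"],"w2.png"); print(st["tool_pos"],st["ee_rot"])
C=cloud(s); hsv=cv2.cvtColor(s["image"],cv2.COLOR_RGB2HSV)
b=cv2.inRange(hsv,(100,100,30),(122,255,255))
for lo,hi,l in((.010,.017,"floor"),(.017,.024,"top"),(.085,.115,"held")):
    m=((C[...,2]>lo)&(C[...,2]<hi)&(s["range_z"]>0)).astype(np.uint8)
    if l!="held": m&=(b>0)
    n,lab,q,ce=cv2.connectedComponentsWithStats(m)
    for i in range(1,n):
        if q[i,4]>250:
            c=max(cv2.findContours((lab==i).astype(np.uint8),0,2)[0],key=len); (u,v),r=cv2.minEnclosingCircle(c); zz=np.median(C[lab==i][:,2]); print(l,q[i],u.__round__(1),v,r,zz,onplane(s,u,v,zz),C[lab==i].mean(0), cv2.minAreaRect(c))
E
```

```text
t: 4.15
tool_pos: [0.5282, -0.0121, 0.0841]
ee_rot: [1.0, -0.0, -0.001, -0.0]
force: [1.1, -0.5, -1.4]
opening: 0.372
grip_force: 40.0
[ 0.5283049  -0.01207976  0.08451048] [ 9.99999480e-01 -1.28218222e-04 -1.01026169e-03 -5.55609786e-05]
floor [ 284   65   61   64 3005] 314.7 96.19355010986328 31.815202713012695 0.013746573455140883 [ 0.60204812 -0.00775949  0.01374657] [ 0.60201773 -0.00748404  0.01377468] ((314.30767822265625, 96.03846740722656), (61.017024993896484, 61.84907531738281), 33.6900634765625)
floor [ 404   89   60   62 2817] 433.9 119.47403717041016 31.780710220336914 0.013746964763133578 [ 0.58804804 -0.08260081  0.01374696] [ 0.58791932 -0.08245421  0.01380442] ((433.6400146484375, 119.48001098632812), (56.79999923706055, 62.80000305175781), 36.86989974975586)
top [  247    22   265   163 22352] 376.1 96.86856842041016 136.79238891601562 0.019692310345193545 [ 0.60144166 -0.04475546  0.01969231] [ 0.59728232 -0.04386223  0.01967594] ((374.673095703125, 105.63461303710938), (255.3432159423828, 121.3958969116211), 11.309932708740234)
held [ 243  225  158   91 6777] 321.5 274.0 78.5000991821289 0.09610174412058699 [ 0.52472464 -0.01200449  0.09610174] [ 0.53057787 -0.01199392  0.09801146] ((321.6108703613281, 269.45391845703125), (156.9532928466797, 89.04667663574219), 1.3971812725067139)
```

View pics/w2.png

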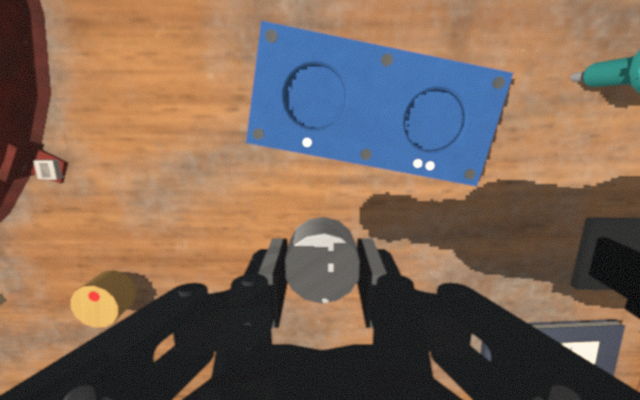

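The wrist view shows both pockets, at (315,96) and (434,119), and the held disc at (322,260). I'll measure the held disc's centre in this same image so the calibration bias cancels.

```bash
python3 - <<'E'
from h import *
import pickle
s,st=pickle.load(open("w2.pkl","rb")); C=cloud(s); c=C[:,322]
for v in range(206,312,5): print(v,c[v].round(4))
# top-face edges: front & back along column 322, left/right along row
m=(abs(C[...,2]-.0975)<.003); m[:,:288]=0; m[:,357:]=0
P=C[m]; print(m.sum(),P.mean(0),P.min(0),P.max(0))
vs=np.where(m[:,322])[0]; print(vs.min(),vs.max(),onplane(s,322,vs.min()-.5,.0975),onplane(s,322,vs.max()+.5,.0975))
E
```

```text
206 [ 5.27e-01 -1.22e-02 -5.00e-04]
211 [ 0.5232 -0.0122 -0.0006]
216 [ 0.5194 -0.0122 -0.0006]
221 [ 0.5433 -0.0122  0.0789]
226 [ 0.5438 -0.0122  0.0871]
231 [ 0.5433 -0.0122  0.0922]
236 [ 0.5424 -0.0122  0.0958]
241 [ 0.5401 -0.0122  0.0956]
246 [ 0.5378 -0.0122  0.0958]
251 [ 0.5356 -0.0122  0.096 ]
256 [ 0.5327 -0.0122  0.0948]
261 [ 0.5309 -0.0122  0.096 ]
266 [ 0.529  -0.0122  0.0969]
271 [ 0.5259 -0.0122  0.0955]
276 [ 0.5233 -0.0122  0.0953]
281 [ 0.5214 -0.0122  0.0964]
286 [ 0.5188 -0.0122  0.0961]
291 [ 0.5167 -0.0122  0.0967]
296 [ 0.5139 -0.0122  0.0961]
301 [ 0.5106 -0.0122  0.095 ]
306 [ 0.4444 -0.0122 -0.0014]
311 [ 4.405e-01 -1.220e-02 -4.000e-04]
3972 [ 0.52745434 -0.01211834  0.09593936] [ 0.50954149 -0.02729375  0.09450095] [0.54399426 0.00284874 0.09815121]
234 302 [ 0.54423997 -0.01222796  0.0975    ] [ 0.51143299 -0.01222084  0.0975    ]
```

```bash
python3 -m pendant '[{"x":2.0,"y":-0.11,"z":0,"yaw":0,"fingers":0.2},{"x":2.0,"y":-0.11,"z":0,"yaw":0,"fingers":0.2},{"x":2.0,"y":-0.11,"z":0,"yaw":0,"fingers":0.2},{"x":1.48,"y":-0.11,"z":0,"yaw":0,"fingers":0.2},{"x":0,"y":0,"z":1.8,"yaw":0,"fingers":0.2},{"x":0,"y":0,"z":1.8,"yaw":0,"fingers":0.2},{"x":0,"y":0,"z":0,"yaw":0,"fingers":0.2},{"x":0,"y":0,"z":0,"yaw":0,"fingers":0.2}]'; python3 -c "
from h import *
print(state()['tool_pos'],state()['force'])"
```

```text
t: 4.87
tool_pos: [0.6028, -0.0077, 0.0485]
ee_rot: [1.0, -0.0, -0.001, -0.0]
force: [-0.1, 0.1, -1.0]
opening: 0.374
grip_force: 40.0
[ 0.60277039 -0.00774147  0.04849266] [-0.14347715  0.11496202 -0.98184507]
```

```bash
python3 -m pendant '[{"x":0,"y":0,"z":1.0,"yaw":0,"fingers":0.2},{"x":0.03,"y":0,"z":0.5,"yaw":0,"fingers":0.2},{"x":0,"y":0,"z":0.1,"yaw":0,"fingers":0.2},{"x":0,"y":0,"z":0.1,"yaw":0,"fingers":0.2},{"x":0,"y":0,"z":0.1,"yaw":0,"fingers":0.2},{"x":0,"y":0,"z":0.1,"yaw":0,"fingers":0.2},{"x":0,"y":0,"z":0,"yaw":0,"fingers":0.2},{"x":0,"y":0,"z":0,"yaw":0,"fingers":0.2}]'
```

```text
t: 5.53
tool_pos: [0.6049, -0.0078, 0.0304]
ee_rot: [1.0, -0.0, 0.0, 0.0]
force: [-0.9, -0.3, -0.4]
opening: 0.374
grip_force: 40.0
```

```bash
python3 -m pendant '[{"x":0,"y":0,"z":0.1,"yaw":0,"fingers":0.2},{"x":0,"y":0,"z":0.1,"yaw":0,"fingers":0.2},{"x":0,"y":0,"z":0.1,"yaw":0,"fingers":0.2},{"x":0,"y":0,"z":0.05,"yaw":0,"fingers":0.2},{"x":0,"y":0,"z":0.05,"yaw":0,"fingers":0.2},{"x":0,"y":0,"z":0,"yaw":0,"fingers":0.2},{"x":0,"y":0,"z":0,"yaw":0,"fingers":0.2},{"x":0,"y":0,"z":0,"yaw":0,"fingers":0.2}]'
python3 -c "
from h import *
s=snapshot('wrist'); save(s['image'],'w3.png')
print(state()['tool_pos'],state()['force'])"
```

```text
t: 6.2
tool_pos: [0.6048, -0.0078, 0.0263]
ee_rot: [1.0, -0.0, -0.0, -0.0]
force: [-0.2, 0.2, -1.2]
opening: 0.376
grip_force: 40.0
[ 0.60483508 -0.0077614   0.02627227] [-0.32353345 -0.16342942 -2.27074153]
```

```bash
python3 -m pendant '[{"x":0,"y":0,"z":0,"yaw":0,"fingers":0.5},{"x":0,"y":0,"z":0,"yaw":0,"fingers":0.65},{"x":0,"y":0,"z":0,"yaw":0,"fingers":0.65},{"x":0,"y":0,"z":0,"yaw":0,"fingers":0.65},{"x":0,"y":0,"z":-2,"yaw":0,"fingers":0.65},{"x":0,"y":0,"z":-3,"yaw":0,"fingers":0.65},{"x":0,"y":0,"z":-3,"yaw":0,"fingers":0.65},{"x":0,"y":0,"z":0,"yaw":0,"fingers":0.65}]'
python3 - <<'E'
from h import *
s=snapshot("wrist"); save(s["image"],"w4.png"); C=cloud(s); st=state(); print(st["tool_pos"],st["opening"])
m=(np.hypot(C[...,0]-.602,C[...,1]+.0078)<.016)&(C[...,2]>.03); P=C[m]
A=np.c_[P[:,:2]-[.602,-.0078],np.ones(len(P))]; k=np.linalg.lstsq(A,P[:,2],rcond=None)[0]; print(m.sum(),k,P[:,2].std())
E
```

```text
t: 6.92
tool_pos: [0.6079, -0.0078, 0.1128]
ee_rot: [1.0, -0.0, 0.005, 0.0]
force: [1.0, -0.3, 0.8]
opening: 0.652
grip_force: 0.0
[ 0.60723175 -0.00779793  0.11026177] 0.6518849176968423
3546 [7.12528488 0.04293842 0.06446662] 0.07801645917780878
```

```bash
python3 - <<'E'
from h import *
s=snapshot("wrist"); C=cloud(s)
m=(np.hypot(C[...,0]-.602,C[...,1]+.0078)<.016)&(C[...,2]>.03)&(C[...,2]<.045); P=C[m]
A=np.c_[P[:,:2]-[.602,-.0078],np.ones(len(P))]; k=np.linalg.lstsq(A,P[:,2],rcond=None)[0]; print(m.sum(),k,P.mean(0))
E
python3 -m pendant '[{"x":-2.05,"y":-2.2,"z":0,"yaw":0,"fingers":0.7},{"x":-2.05,"y":-2.2,"z":0,"yaw":0,"fingers":0.7},{"x":-2.05,"y":-2.2,"z":0,"yaw":0,"fingers":0.7},{"x":-2.05,"y":-2.2,"z":0,"yaw":0,"fingers":0.7},{"x":-2.05,"y":-2.2,"z":0,"yaw":0,"fingers":0.7},{"x":-2.05,"y":-2.2,"z":0,"yaw":0,"fingers":0.7},{"x":-2.05,"y":-2.2,"z":0,"yaw":0,"fingers":0.7},{"x":0,"y":0,"z":0,"yaw":0,"fingers":0.7}]'
cat > look.py <<'E'
from h import *
import sys,pickle
s=snapshot("wrist"); st=state(); pickle.dump((s,st),open("last.pkl","wb")); C=cloud(s); print(st["tool_pos"].round(4))
x,y,z,r=map(float,sys.argv[1:5])
m=((np.hypot(C[...,0]-x,C[...,1]-y)<r)&(abs(C[...,2]-z)<.005)).astype(np.uint8)
c=max(cv2.findContours(m,0,2)[0],key=cv2.contourArea); (u,v),R=cv2.minEnclosingCircle(c); print(u,v,R,onplane(s,u,v,z),C[m>0].mean(0))
hsv=cv2.cvtColor(s["image"],cv2.COLOR_RGB2HSV); red=((cv2.inRange(hsv,(0,170,80),(9,255,255))|cv2.inRange(hsv,(172,170,80),(180,255,255)))>0)&(m>0)
if red.sum()>3: print("red",red.sum(),np.argwhere(red).mean(0)[::-1],C[red].mean(0))
E
python3 look.py .460 .147 .024 .03
```

```text
1582 [-0.00050155  0.00061965  0.03769462] [ 0.60249706 -0.00772727  0.03769442]
t: 7.68
tool_pos: [0.455, 0.0667, 0.1086]
ee_rot: [0.998, 0.054, -0.004, -0.029]
force: [-0.2, -0.4, -0.7]
opening: 0.7
grip_force: 0.0
[0.4571 0.0664 0.1089]
218.0 183.0 24.16619110107422 [0.46083056 0.14770289 0.024     ] [0.46077731 0.1477544  0.02361893]
red 75 [219.64       172.02666667] [0.46902877 0.14669552 0.02401584]
```

```bash
python3 -m pendant '[{"x":0,"y":0,"z":0,"yaw":0,"fingers":0.7},{"x":0,"y":0,"z":0,"yaw":0,"fingers":0.7},{"x":0,"y":0,"z":0,"yaw":0,"fingers":0.7},{"x":0,"y":0,"z":0,"yaw":0,"fingers":0.7},{"x":0,"y":0,"z":0,"yaw":0,"fingers":0.7},{"x":0,"y":0,"z":0,"yaw":0,"fingers":0.7},{"x":0,"y":0,"z":0,"yaw":0,"fingers":0.7},{"x":0,"y":0,"z":0,"yaw":0,"fingers":0.7}]'
python3 -c "
from h import *
s=state();print(s['joint_pos'].round(3),s['ee_rot'],s['tool_pos'])"
```

```text
t: 8.4
tool_pos: [0.4594, 0.0661, 0.1098]
ee_rot: [0.998, 0.054, -0.002, -0.029]
force: [-0.3, 1.1, -0.7]
opening: 0.702
grip_force: 0.0
[ 0.106  0.042 -0.401  1.128  0.057  3.141] [ 0.99815064  0.05358368 -0.00176699 -0.02865267] [0.45940708 0.06606759 0.10978178]
```

J6 is at its +3.14 limit, because its angle follows J1 − tool yaw. I'll turn the tool back by a negative yaw to free it and check that the tilt goes.

```bash
python3 -m pendant '[{"x":0,"y":0,"z":0,"yaw":-6,"fingers":0.7},{"x":0,"y":0,"z":0,"yaw":-6,"fingers":0.7},{"x":0,"y":0,"z":0,"yaw":-6,"fingers":0.7},{"x":0,"y":0,"z":0,"yaw":-6,"fingers":0.7},{"x":0,"y":0,"z":0,"yaw":-6,"fingers":0.7},{"x":0,"y":0,"z":0,"yaw":0,"fingers":0.7},{"x":0,"y":0,"z":0,"yaw":0,"fingers":0.7},{"x":0,"y":0,"z":0,"yaw":0,"fingers":0.7}]'
python3 -c "
from h import *
from scipy.spatial.transform import Rotation as R
s=state();print(s['joint_pos'].round(3),s['ee_rot'],s['tool_pos']);print(R.from_quat(s['ee_rot']).as_matrix().round(3))"
```

```text
t: 9.07
tool_pos: [0.4593, 0.0661, 0.1098]
ee_rot: [0.951, 0.309, 0.006, -0.028]
force: [-0.5, -0.4, -0.1]
opening: 0.699
grip_force: 0.0
[ 0.106  0.041 -0.402  1.128  0.057  2.62 ] [ 0.95063718  0.30897302  0.00571614 -0.02814164] [0.45931038 0.06614623 0.10984063]
[[ 0.809  0.588 -0.007]
 [ 0.587 -0.807  0.057]
 [ 0.028 -0.05  -0.998]]
```

The commanded pose kept a 3.3° lean toward +y. If I turn the tool so its x lies along world y, with the fingers closing along world x, the lean is about the closing axis. The pad faces then stay vertical, and anything gripped upright stays upright. I'll do that and keep this yaw for the rest.

```bash
python3 -m pendant '[{"x":0,"y":0,"z":0,"yaw":-6.75,"fingers":0.7},{"x":0,"y":0,"z":0,"yaw":-6.75,"fingers":0.7},{"x":0,"y":0,"z":0,"yaw":-6.75,"fingers":0.7},{"x":0,"y":0,"z":0,"yaw":-6.75,"fingers":0.7},{"x":0,"y":0,"z":0,"yaw":-6.75,"fingers":0.7},{"x":0,"y":0,"z":0,"yaw":-6.75,"fingers":0.7},{"x":0,"y":0,"z":0,"yaw":-6.75,"fingers":0.7},{"x":0,"y":0,"z":0,"yaw":-6.75,"fingers":0.7}]'
cat > go.py <<'E'
import sys
from h import *
from scipy.spatial.transform import Rotation as R
s=state(); M=R.from_quat(s["ee_rot"]).as_matrix()
if len(sys.argv)>3:
    d=np.array(list(map(float,sys.argv[1:4])))-s["tool_pos"]; print("world",d.round(4),"tool cm",(M.T@d*100).round(2))
print(s["tool_pos"].round(4),s["force"].round(1)); print(M.round(3))
E
python3 go.py .460 .147 .11; python3 look.py .460 .147 .024 .03
```

```text
t: 9.73
tool_pos: [0.4593, 0.0661, 0.1098]
ee_rot: [0.705, 0.709, 0.018, -0.022]
force: [-1.2, -0.1, 0.2]
opening: 0.7
grip_force: 0.0
world [0.0007 0.0809 0.0002] tool cm [8.07 0.12 0.44]
[0.4593 0.0661 0.1098] [-1.2 -0.1  0.2]
[[-0.006  1.    -0.007]
 [ 0.998  0.007  0.057]
 [ 0.057 -0.006 -0.998]]
[0.4593 0.0661 0.1098]
325.2975769042969 93.31571197509766 25.826171875 [0.45990712 0.14827248 0.024     ] [0.45983841 0.14821878 0.02370781]
red 87 [338.5862069  95.8045977] [0.46890302 0.14672467 0.02389347]
```

```bash
python3 -m pendant '[{"x":2.04,"y":0.02,"z":0.11,"yaw":0,"fingers":0.7},{"x":2.04,"y":0.02,"z":0.11,"yaw":0,"fingers":0.7},{"x":2.04,"y":0.02,"z":0.11,"yaw":0,"fingers":0.7},{"x":2.04,"y":0.02,"z":0.11,"yaw":0,"fingers":0.7},{"x":0,"y":0,"z":0,"yaw":0,"fingers":0.7},{"x":-0.14,"y":0.02,"z":2.5,"yaw":0,"fingers":0.7},{"x":-0.14,"y":0.02,"z":2.5,"yaw":0,"fingers":0.7},{"x":0,"y":0,"z":0,"yaw":0,"fingers":0.7}]'; python3 go.py .460 .148 .010
```

```text
t: 10.45
tool_pos: [0.4572, 0.1469, 0.056]
ee_rot: [0.707, 0.707, 0.015, -0.024]
force: [-1.5, -0.0, 0.1]
opening: 0.703
grip_force: 0.0
world [ 0.0028  0.0011 -0.046 ] tool cm [-0.14  0.34  4.6 ]
[0.4572 0.1469 0.056 ] [-1.5 -0.   0.1]
[[ 0.001  1.    -0.013]
 [ 0.998  0.     0.055]
 [ 0.055 -0.013 -0.998]]
```

```bash
python3 -m pendant '[{"x":-0.05,"y":0.15,"z":1.6,"yaw":0,"fingers":0.7},{"x":-0.05,"y":0.05,"z":1.6,"yaw":0,"fingers":0.7},{"x":-0.05,"y":0,"z":1.4,"yaw":0,"fingers":0.7},{"x":0,"y":0,"z":0,"yaw":0,"fingers":0.6},{"x":0,"y":0,"z":0,"yaw":0,"fingers":0.3},{"x":0,"y":0,"z":0,"yaw":0,"fingers":0.2},{"x":0,"y":0,"z":0,"yaw":0,"fingers":0.2},{"x":0,"y":0,"z":0,"yaw":0,"fingers":0.2}]' 40; python3 go.py .460 .148 .01
```

```text
t: 11.12
tool_pos: [0.4625, 0.1491, 0.0153]
ee_rot: [0.706, 0.708, 0.019, -0.022]
force: [-0.0, -0.5, 4.3]
opening: 0.374
grip_force: 40.1
world [-0.0025 -0.0011 -0.0053] tool cm [-0.14 -0.25  0.52]
[0.4625 0.1491 0.0153] [-0.  -0.5  4.3]
[[-0.002  1.    -0.005]
 [ 0.998  0.002  0.057]
 [ 0.057 -0.004 -0.998]]
```

```bash
python3 -m pendant '[{"x":0.06,"y":0,"z":-1.0,"yaw":0,"fingers":0.2},{"x":0.17,"y":-0.02,"z":-3,"yaw":0,"fingers":0.2},{"x":0.17,"y":-0.02,"z":-3,"yaw":0,"fingers":0.2},{"x":-2.0,"y":1,"z":-0.11,"yaw":0,"fingers":0.2},{"x":-2.0,"y":1,"z":-0.11,"yaw":0,"fingers":0.2},{"x":-2.0,"y":1,"z":-0.11,"yaw":0,"fingers":0.2},{"x":-2.0,"y":1,"z":-0.11,"yaw":0,"fingers":0.2},{"x":-2.0,"y":1,"z":-0.11,"yaw":0,"fingers":0.2}]'; python3 go.py .588 -.082 .085
```

```text
t: 11.78
tool_pos: [0.5125, 0.0482, 0.0847]
ee_rot: [0.706, 0.708, 0.018, -0.022]
force: [-0.1, -0.6, -1.0]
opening: 0.372
grip_force: 40.1
world [ 0.0755 -0.1302  0.0003] tool cm [-13.01   7.51  -0.82]
[0.5125 0.0482 0.0847] [-0.1 -0.6 -1. ]
[[-0.003  1.    -0.006]
 [ 0.998  0.003  0.057]
 [ 0.057 -0.005 -0.998]]
```

```bash
python3 -m pendant '[{"x":-2.17,"y":1.25,"z":-0.14,"yaw":0,"fingers":0.2},{"x":-2.17,"y":1.25,"z":-0.14,"yaw":0,"fingers":0.2},{"x":-2.17,"y":1.25,"z":-0.14,"yaw":0,"fingers":0.2},{"x":-2.17,"y":1.25,"z":-0.14,"yaw":0,"fingers":0.2},{"x":-2.17,"y":1.25,"z":-0.14,"yaw":0,"fingers":0.2},{"x":-2.17,"y":1.25,"z":-0.14,"yaw":0,"fingers":0.2},{"x":0,"y":0,"z":0,"yaw":0,"fingers":0.2},{"x":0,"y":0,"z":0,"yaw":0,"fingers":0.2}]'; python3 go.py .588 -.082 .085
python3 look.py .602 -.008 .038 .025
python3 - <<'E'
from h import *
import pickle
s,st=pickle.load(open("last.pkl","rb")); save(s["image"],"w5.png"); C=cloud(s); t=st["tool_pos"]
m=(abs(C[...,0]-t[0])<.0165)&(abs(C[...,1]-t[1])<.025)&(C[...,2]>.06)
for z0 in (.086,.089,.092,.095,.098,.101,.104): print(z0,(m&(abs(C[...,2]-z0)<.0015)).sum())
u=int(proj(s,[t[0],t[1],.096])[0])
for v in range(205,315,5): print(u,v,C[v,u].round(4))
E
```

```text
t: 12.45
tool_pos: [0.5878, -0.0822, 0.0845]
ee_rot: [0.707, 0.707, 0.018, -0.022]
force: [-0.7, 0.5, -2.0]
opening: 0.372
grip_force: 40.1
world [0.0002 0.0002 0.0005] tool cm [ 0.02  0.02 -0.05]
[ 0.5878 -0.0822  0.0845] [-0.7  0.5 -2. ]
[[-0.     1.    -0.006]
 [ 0.998  0.001  0.057]
 [ 0.057 -0.006 -0.998]]
[ 0.5872 -0.0814  0.0844]
350.2017822265625 100.0538101196289 31.049152374267578 [ 0.60267536 -0.00773507  0.038     ] [ 0.60285823 -0.00783558  0.03771751]
0.086 118
0.089 145
0.092 3646
0.095 568
0.098 92
0.101 88
0.104 92
322 205 [ 0.5867 -0.0738  0.0144]
322 210 [ 0.5867 -0.0773  0.014 ]
322 215 [ 0.587  -0.066   0.0702]
322 220 [ 0.5871 -0.0658  0.0804]
322 225 [ 0.5871 -0.0659  0.0885]
322 230 [ 0.5872 -0.0666  0.0936]
322 235 [ 0.5872 -0.069   0.0933]
322 240 [ 0.5872 -0.0715  0.0928]
322 245 [ 0.5872 -0.0738  0.0928]
322 250 [ 0.5872 -0.0757  0.0939]
322 255 [ 0.5872 -0.0787  0.0922]
322 260 [ 0.5872 -0.0801  0.0945]
322 265 [ 0.5872 -0.0832  0.0928]
322 270 [ 0.5872 -0.0855  0.093 ]
322 275 [ 0.5872 -0.0883  0.0922]
322 280 [ 0.5872 -0.0902  0.0932]
322 285 [ 0.5872 -0.0926  0.0932]
322 290 [ 0.5872 -0.0953  0.0929]
322 295 [ 0.5872 -0.0976  0.0931]
322 300 [ 0.5867 -0.1518  0.    ]
322 305 [ 5.867e-01 -1.560e-01  1.000e-04]
322 310 [ 0.5867 -0.1609 -0.001 ]
```

View pics/w5.png

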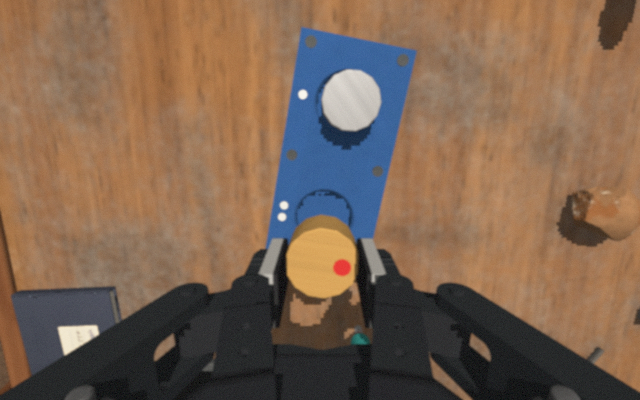

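The wrist view shows the sample held level at (322,255), spot up at (342,267). The seated reference is at (350,100), with pocket 2's far rim just ahead at (323,200). I need +1.2 mm in x and +0.5 mm in y, then down.

```bash
python3 -m pendant '[{"x":-0.03,"y":0.13,"z":1.6,"yaw":0,"fingers":0.2},{"x":-0.09,"y":0.01,"z":1.6,"yaw":0,"fingers":0.2},{"x":-0.07,"y":0.01,"z":1.2,"yaw":0,"fingers":0.2},{"x":-0.01,"y":0,"z":0.2,"yaw":0,"fingers":0.2},{"x":0,"y":0,"z":0.1,"yaw":0,"fingers":0.2},{"x":-0.01,"y":0,"z":0.1,"yaw":0,"fingers":0.2},{"x":-0.01,"y":0,"z":0.1,"yaw":0,"fingers":0.2},{"x":0,"y":0,"z":0,"yaw":0,"fingers":0.2}]'; python3 go.py .5884 -.082 .0295
```

```text
t: 13.17
tool_pos: [0.589, -0.0806, 0.0357]
ee_rot: [0.706, 0.708, 0.018, -0.022]
force: [0.2, 0.8, -1.0]
opening: 0.37
grip_force: 40.1
world [-0.0006 -0.0014 -0.0062] tool cm [-0.18 -0.05  0.61]
[ 0.589  -0.0806  0.0357] [ 0.2  0.8 -1. ]
[[-0.003  1.    -0.005]
 [ 0.998  0.003  0.057]
 [ 0.057 -0.005 -0.998]]
```

```bash
python3 -c "
from h import *
for i in range(3):
  s=state(); print(s['force'].round(2),s['tool_pos'].round(4))"
```

```text
[ 0.2   0.84 -1.04] [ 0.589  -0.0806  0.0357]
[ 0.2   0.84 -1.04] [ 0.589  -0.0806  0.0357]
[ 0.2   0.84 -1.04] [ 0.589  -0.0806  0.0357]
```

```bash
python3 -m pendant '[{"x":-0.06,"y":0,"z":0.1,"yaw":0,"fingers":0.2},{"x":-0.01,"y":0,"z":0.1,"yaw":0,"fingers":0.2},{"x":0,"y":0,"z":0.1,"yaw":0,"fingers":0.2},{"x":-0.01,"y":0,"z":0.1,"yaw":0,"fingers":0.2},{"x":0,"y":0,"z":0.1,"yaw":0,"fingers":0.2},{"x":-0.01,"y":0,"z":0.1,"yaw":0,"fingers":0.2},{"x":0,"y":0,"z":0,"yaw":0,"fingers":0.2},{"x":0,"y":0,"z":0,"yaw":0,"fingers":0.2}]'; python3 go.py .5884 -.082 .0295
```

```text
t: 13.83
tool_pos: [0.5885, -0.0812, 0.0293]
ee_rot: [0.706, 0.708, 0.018, -0.022]
force: [-0.8, 0.5, 2.8]
opening: 0.374
grip_force: 40.5
world [-0.0001 -0.0008  0.0002] tool cm [-0.08 -0.01 -0.02]
[ 0.5885 -0.0812  0.0293] [-0.8  0.5  2.8]
[[-0.002  1.    -0.006]
 [ 0.998  0.003  0.057]
 [ 0.057 -0.006 -0.998]]
```

```bash
python3 -m pendant '[{"x":0,"y":0,"z":0,"yaw":0,"fingers":0.5},{"x":0,"y":0,"z":0,"yaw":0,"fingers":0.65},{"x":0,"y":0,"z":0,"yaw":0,"fingers":0.65},{"x":0,"y":0,"z":0,"yaw":0,"fingers":0.65},{"x":0.12,"y":0,"z":-2,"yaw":0,"fingers":0.65},{"x":0.17,"y":0,"z":-3,"yaw":0,"fingers":0.65},{"x":0.17,"y":0,"z":-3,"yaw":0,"fingers":0.65},{"x":0.17,"y":0,"z":-3,"yaw":0,"fingers":0.65}]'
python3 -m pendant '[{"x":-0.8,"y":0,"z":-2,"yaw":0,"fingers":0.65},{"x":-1.8,"y":-0.5,"z":-2,"yaw":0,"fingers":0.65},{"x":-1.8,"y":-1,"z":-2,"yaw":0,"fingers":0.65},{"x":-1.8,"y":-1,"z":-1,"yaw":0,"fingers":0.65},{"x":-0.5,"y":-1.5,"z":0,"yaw":0,"fingers":0.65},{"x":0,"y":0,"z":0,"yaw":0,"fingers":0.65},{"x":0,"y":0,"z":0,"yaw":0,"fingers":0.65},{"x":0,"y":0,"z":0,"yaw":0,"fingers":0.65}]'
python3 go.py .492 -.230 .19; python3 look.py .588 -.082 .038 .025
python3 - <<'E'
from h import *
import pickle
s,st=pickle.load(open("last.pkl","rb")); save(s["image"],"w6.png"); C=cloud(s)
for c in((.6025,-.0078),(.588,-.082)):
    m=(np.hypot(C[...,0]-c[0],C[...,1]-c[1])<.015)&(abs(C[...,2]-.038)<.01); P=C[m]
    if m.sum()>50: print(np.linalg.lstsq(np.c_[P[:,:2]-c,np.ones(len(P))],P[:,2],rcond=None)[0],m.sum())
E
```

```text
t: 14.5
tool_pos: [0.5889, -0.0811, 0.14]
ee_rot: [0.706, 0.708, 0.018, -0.023]
force: [1.5, -0.1, 0.3]
opening: 0.65
grip_force: 0.0
t: 15.17
tool_pos: [0.5501, -0.1519, 0.2051]
ee_rot: [0.706, 0.708, 0.018, -0.023]
force: [-0.1, -0.3, -0.1]
opening: 0.647
grip_force: 0.0
world [-0.0581 -0.0781 -0.0151] tool cm [-7.87 -5.83  1.1 ]
[ 0.5501 -0.1519  0.2051] [-0.1 -0.3 -0.1]
[[-0.003  1.    -0.007]
 [ 0.998  0.003  0.057]
 [ 0.057 -0.006 -0.998]]
[ 0.5502 -0.1517  0.205 ]
364.1065673828125 116.52458953857422 18.83173942565918 [ 0.5872171  -0.08175657  0.038     ] [ 0.58745711 -0.08178311  0.03774218]
red 45 [374.13333333 118.04444444] [ 0.59651601 -0.08309844  0.03804292]
[ 0.00104236 -0.0014456   0.03779615] 995
[ 0.00589939 -0.00612333  0.03779798] 851
```

Both discs are seated flat (tops at 38 mm), and the spot is at (0.5965, −0.0831). Now the probe: find it in the same wrist picture.

```bash
python3 - <<'E'
from h import *
import pickle
s,st=pickle.load(open("last.pkl","rb")); C=cloud(s); print(proj(s,[.491,-.23,.135]))
for z,tol in((.135,.006),(.125,.004),(.11,.004),(.076,.003),(.07,.003)):
    m=((np.hypot(C[...,0]-.491,C[...,1]+.23)<.04)&(abs(C[...,2]-z)<tol)).astype(np.uint8)
    if m.sum()>10:
        P=C[m>0]; c=max(cv2.findContours(m,0,2)[0],key=cv2.contourArea); (u,v),r=cv2.minEnclosingCircle(c); print(z,m.sum(),P.min(0),P.max(0),P.mean(0),(u,v,r),onplane(s,u,v,z))
d=pickle.load(open("s0.pkl","rb"))
S=d["side"]; C=cloud(S)
for z in (.09,.1,.12,.13):
    m=(np.hypot(C[...,0]-.491,C[...,1]+.23)<.03)&(abs(C[...,2]-z)<.004); P=C[m]; print("side",z,m.sum(),P.min(0),P.max(0))
    uv=np.argwhere(m); 
    if len(uv): print(ray(S,uv[:,1].mean(),uv[:,0].mean()))
E
```

```text
(np.float64(242.17152727637776), np.float64(320.1776243272793))
0.135 109 [ 0.49323099 -0.2389486   0.12901938] [ 0.50119285 -0.2234043   0.13625688] [ 0.49802691 -0.23053603  0.13260954] (250.0, 318.5, 9.962529182434082) [ 0.49678424 -0.22860405  0.135     ]
0.125 54 [ 0.4972491  -0.23799483  0.12165568] [ 0.50129549 -0.22311502  0.12878689] [ 0.49982841 -0.22723429  0.12568349] (256.5, 310.0, 7.159010887145996) [ 0.4995569 -0.227677   0.125    ]
0.11 53 [ 0.49767129 -0.23584363  0.10618272] [ 0.50134064 -0.22240966  0.11370961] [ 0.49982606 -0.22701908  0.11039411] (260.0, 300.5, 8.558721542358398) [ 0.49933996 -0.22815     0.11      ]
0.076 144 [ 0.49465483 -0.2410361   0.07326777] [ 0.50468646 -0.21708422  0.07881445] [ 0.50047544 -0.22635362  0.07634125] (264.5, 281.5, 12.747649192810059) [ 0.49693393 -0.22829475  0.076     ]
0.07 724 [ 0.49374367 -0.25260955  0.06707836] [ 0.51328152 -0.20787185  0.07283174] [ 0.50536476 -0.22826979  0.0697356 ] (272.5, 279.5, 24.829517364501953) [ 0.50323442 -0.22919625  0.07      ]
side 0.09 53 [ 0.48162985 -0.24082126  0.08609499] [ 0.49886611 -0.22722498  0.09385756]
(array([ 0.31621992, -0.77389834,  0.39147025]), array([ 0.27192   ,  0.84422657, -0.47398738]))
side 0.1 57 [ 0.48144596 -0.24176301  0.09612721] [ 0.49920297 -0.22669002  0.1039314 ]
(array([ 0.31621992, -0.77389834,  0.39147025]), array([ 0.27307357,  0.84973089, -0.46085584]))
side 0.12 61 [ 0.48178383 -0.24151075  0.11603873] [ 0.49908855 -0.22658315  0.1239864 ]
(array([ 0.31621992, -0.77389834,  0.39147025]), array([ 0.27678928,  0.86006798, -0.43486273]))
side 0.13 72 [ 0.48167652 -0.24151597  0.1260196 ] [ 0.50013578 -0.22699644  0.13394945]
(array([ 0.31621992, -0.77389834,  0.39147025]), array([ 0.27897172,  0.8654399 , -0.42113855]))
```

```bash
python3 -m pendant '[{"x":-1.57,"y":-1.18,"z":0.22,"yaw":0,"fingers":0.65},{"x":-1.57,"y":-1.18,"z":0.22,"yaw":0,"fingers":0.65},{"x":-1.57,"y":-1.18,"z":0.22,"yaw":0,"fingers":0.65},{"x":-1.57,"y":-1.18,"z":0.22,"yaw":0,"fingers":0.65},{"x":-1.57,"y":-1.18,"z":0.22,"yaw":0,"fingers":0.65},{"x":0,"y":0,"z":0,"yaw":0,"fingers":0.65},{"x":0,"y":0,"z":0,"yaw":0,"fingers":0.65},{"x":0,"y":0,"z":0,"yaw":0,"fingers":0.65}]'
python3 go.py .491 -.230 .092
python3 - <<'E'
from h import *
import pickle
s=snapshot("wrist"); save(s["image"],"w7.png"); C=cloud(s); pickle.dump(s,open("w7.pkl","wb"))
for z,tol in((.135,.005),(.11,.004),(.076,.003)):
    m=((np.hypot(C[...,0]-.491,C[...,1]+.23)<.025)&(abs(C[...,2]-z)<tol)).astype(np.uint8)
    if m.sum()>10:
        P=C[m>0]; c=max(cv2.findContours(m,0,2)[0],key=cv2.contourArea); (u,v),r=cv2.minEnclosingCircle(c); print(z,m.sum(),P.min(0),P.max(0),(u,v,r),onplane(s,u,v,z))
E
```

```text
t: 15.88
tool_pos: [0.4916, -0.2295, 0.1901]
ee_rot: [0.706, 0.708, 0.018, -0.023]
force: [0.3, -0.4, 0.7]
opening: 0.647
grip_force: 0.0
world [-0.0006 -0.0005 -0.0981] tool cm [-0.61  0.01  9.79]
[ 0.4916 -0.2295  0.1901] [ 0.3 -0.4  0.7]
[[-0.003  1.    -0.007]
 [ 0.998  0.003  0.058]
 [ 0.058 -0.006 -0.998]]
0.135 659 [ 0.48150663 -0.23955008  0.1300004 ] [ 0.50038981 -0.22047613  0.13664816] (322.425537109375, 221.8085174560547, 14.919902801513672) [ 0.4909115  -0.22854228  0.135     ]
0.11 84 [ 0.48135609 -0.22893911  0.1060692 ] [ 0.50110889 -0.21983209  0.11391305] (323.0130310058594, 212.37826538085938, 14.080772399902344) [ 0.49121881 -0.22872507  0.11      ]
0.076 289 [ 0.47807778 -0.23627256  0.07301236] [ 0.5049507  -0.21637605  0.07887063] (323.1534729003906, 202.74752807617188, 16.986053466796875) [ 0.49124486 -0.229317    0.076     ]
```

View pics/w7.png

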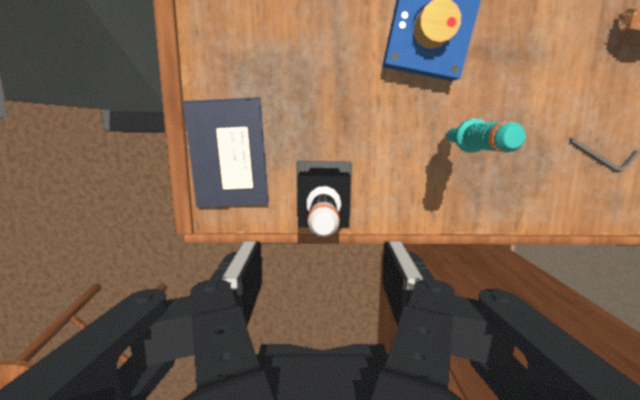

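The probe is at (323,218), centred between the pads at (0.491, −0.230). Next, go straight down and grip.

```bash
python3 -m pendant '[{"x":-0.13,"y":0,"z":2.0,"yaw":0,"fingers":0.65},{"x":-0.12,"y":0,"z":2.0,"yaw":0,"fingers":0.65},{"x":-0.12,"y":0,"z":2.0,"yaw":0,"fingers":0.65},{"x":-0.12,"y":0,"z":2.0,"yaw":0,"fingers":0.65},{"x":-0.12,"y":0,"z":1.8,"yaw":0,"fingers":0.65},{"x":0,"y":0,"z":0,"yaw":0,"fingers":0.65},{"x":0,"y":0,"z":0,"yaw":0,"fingers":0.5},{"x":0,"y":0,"z":0,"yaw":0,"fingers":0.35}]'; python3 go.py .491 -.230 .092
```

```text
t: 16.6
tool_pos: [0.4912, -0.2303, 0.0932]
ee_rot: [0.706, 0.708, 0.018, -0.022]
force: [-0.7, -0.0, 0.0]
opening: 0.378
grip_force: 0.0
world [-0.0002  0.0003 -0.0012] tool cm [ 0.03 -0.02  0.13]
[ 0.4912 -0.2303  0.0932] [-0.7 -0.   0. ]
[[-0.003  1.    -0.006]
 [ 0.998  0.004  0.057]
 [ 0.057 -0.005 -0.998]]
```

```bash
python3 -m pendant '[{"x":0,"y":0,"z":0,"yaw":0,"fingers":0.2},{"x":0,"y":0,"z":0,"yaw":0,"fingers":0.1},{"x":0,"y":0,"z":0,"yaw":0,"fingers":0.05},{"x":0,"y":0,"z":0,"yaw":0,"fingers":0.05},{"x":0,"y":0,"z":0,"yaw":0,"fingers":0.05},{"x":0,"y":0,"z":0,"yaw":0,"fingers":0.05},{"x":0,"y":0,"z":0,"yaw":0,"fingers":0.05},{"x":0,"y":0,"z":0,"yaw":0,"fingers":0.05}]' 60; python3 go.py .491 -.230 .172
```

```text
t: 17.27
tool_pos: [0.4915, -0.2309, 0.0938]
ee_rot: [0.706, 0.708, 0.019, -0.021]
force: [0.8, 0.9, 5.9]
opening: 0.215
grip_force: 58.6
world [-0.0005  0.0009  0.0782] tool cm [ 0.53 -0.07 -7.8 ]
[ 0.4915 -0.2309  0.0938] [0.8 0.9 5.9]
[[-0.003  1.    -0.003]
 [ 0.998  0.003  0.056]
 [ 0.056 -0.003 -0.998]]
```

```bash
python3 -m pendant '[{"x":0.03,"y":0,"z":-0.5,"yaw":0,"fingers":0.05},{"x":0.06,"y":0,"z":-1.0,"yaw":0,"fingers":0.05},{"x":0.08,"y":0,"z":-1.4,"yaw":0,"fingers":0.05},{"x":0.08,"y":0,"z":-1.4,"yaw":0,"fingers":0.05},{"x":0.08,"y":0,"z":-1.4,"yaw":0,"fingers":0.05},{"x":0.08,"y":0,"z":-1.4,"yaw":0,"fingers":0.05},{"x":0.08,"y":0,"z":-1.4,"yaw":0,"fingers":0.05},{"x":0,"y":0,"z":0,"yaw":0,"fingers":0.05}]'; python3 go.py .5965 -.0831 .18
python3 - <<'E'
from h import *
s=snapshot("side"); u,v=map(int,proj(s,[.491,-.23,.15])); im=s["image"]; save(cv2.resize(im[max(0,v-90):v+90,u-90:u+90],(600,600),interpolation=cv2.INTER_CUBIC),"s8.png")
E
```

```text
t: 17.93
tool_pos: [0.4916, -0.2311, 0.1806]
ee_rot: [0.706, 0.708, 0.018, -0.021]
force: [0.9, -0.7, -1.4]
opening: 0.218
grip_force: 59.1
world [ 0.1049  0.148  -0.0006] tool cm [14.75 10.53  0.84]
[ 0.4916 -0.2311  0.1806] [ 0.9 -0.7 -1.4]
[[-0.002  1.    -0.003]
 [ 0.998  0.003  0.055]
 [ 0.055 -0.003 -0.998]]
```

View pics/s8.png

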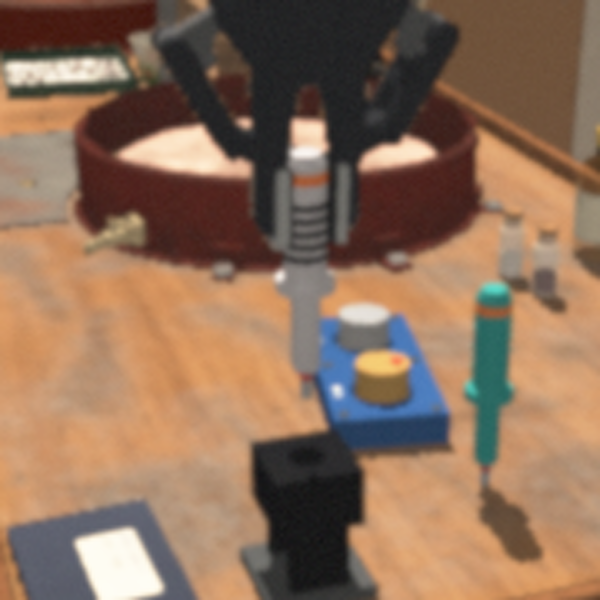

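The probe is out of the stand at (310,280) and hangs upright. I'll carry it over the spot.

```bash
python3 -m pendant '[{"x":1.4,"y":1.0,"z":0.08,"yaw":0,"fingers":0.05},{"x":2.2,"y":1.6,"z":0.13,"yaw":0,"fingers":0.05},{"x":2.2,"y":1.6,"z":0.13,"yaw":0,"fingers":0.05},{"x":2.2,"y":1.6,"z":0.13,"yaw":0,"fingers":0.05},{"x":2.2,"y":1.6,"z":0.13,"yaw":0,"fingers":0.05},{"x":2.2,"y":1.6,"z":0.13,"yaw":0,"fingers":0.05},{"x":1.4,"y":1.0,"z":0.08,"yaw":0,"fingers":0.05},{"x":0.9,"y":0.53,"z":0,"yaw":0,"fingers":0.05}]'
python3 -m pendant '[{"x":0,"y":0,"z":0.9,"yaw":0,"fingers":0.05},{"x":-0.06,"y":0,"z":1.0,"yaw":0,"fingers":0.05},{"x":-0.06,"y":0,"z":1.0,"yaw":0,"fingers":0.05},{"x":-0.06,"y":0,"z":1.0,"yaw":0,"fingers":0.05},{"x":-0.06,"y":0,"z":1.0,"yaw":0,"fingers":0.05},{"x":0,"y":0,"z":0,"yaw":0,"fingers":0.05},{"x":0,"y":0,"z":0,"yaw":0,"fingers":0.05},{"x":0,"y":0,"z":0,"yaw":0,"fingers":0.05}]'
python3 go.py .5968 -.0838 .125
cat > tip.py <<'E'
from h import *
import sys,pickle
d={n:snapshot(n) for n in("side","wrist")}; pickle.dump(d,open("tip.pkl","wb"))
s=d["side"]; u,v=map(int,proj(s,[.5965,-.083,.06])); a=cv2.resize(s["image"][v-40:v+40,u-40:u+40],(400,400),interpolation=cv2.INTER_CUBIC)
w=d["wrist"]; u2,v2=map(int,proj(w,[.5965,-.083,.04])); b=cv2.resize(w["image"][v2-60:v2+60,u2-60:u2+60],(400,400),interpolation=cv2.INTER_CUBIC)
print("crop origins",u-40,v-40,u2-60,v2-60); save(np.hstack([a,b]),sys.argv[1])
E
python3 tip.py t1.png
```

```text
t: 18.65
tool_pos: [0.5961, -0.0813, 0.1754]
ee_rot: [0.705, 0.708, 0.017, -0.023]
force: [-0.7, 0.0, -0.8]
opening: 0.218
grip_force: 59.1
t: 19.32
tool_pos: [0.5954, -0.083, 0.1281]
ee_rot: [0.706, 0.708, 0.018, -0.022]
force: [0.1, 0.6, -1.2]
opening: 0.217
grip_force: 59.1
world [ 0.0014 -0.0008 -0.0031] tool cm [-0.1   0.14  0.31]
[ 0.5954 -0.083   0.1281] [ 0.1  0.6 -1.2]
[[-0.002  1.    -0.006]
 [ 0.998  0.002  0.057]
 [ 0.057 -0.006 -0.998]]
crop origins 280 167 264 150
```

View pics/t1.png

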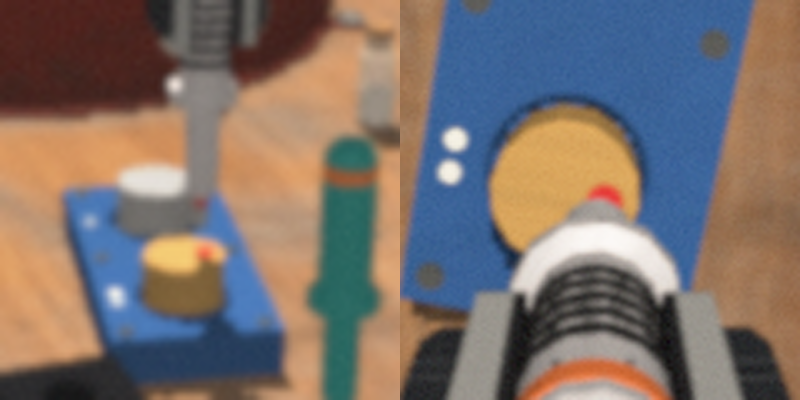

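The side crop shows the tip at (204,210) just above the spot at (207,252), and the wrist crop shows the spot at (605,195) slightly to the +x side. That agrees with the computed correction of +1.4 mm x, −0.8 mm y. I'll correct and come down close.

```bash
python3 -m pendant '[{"x":-0.1,"y":0.14,"z":0.2,"yaw":0,"fingers":0.05},{"x":-0.01,"y":0,"z":0.2,"yaw":0,"fingers":0.05},{"x":-0.01,"y":0,"z":0.2,"yaw":0,"fingers":0.05},{"x":-0.01,"y":0,"z":0.2,"yaw":0,"fingers":0.05},{"x":0,"y":0,"z":0.1,"yaw":0,"fingers":0.05},{"x":0,"y":0,"z":0,"yaw":0,"fingers":0.05},{"x":0,"y":0,"z":0,"yaw":0,"fingers":0.05},{"x":0,"y":0,"z":0,"yaw":0,"fingers":0.05}]'
python3 go.py .5968 -.0838 .1093
python3 tip.py t2.png
```

```text
t: 20.08
tool_pos: [0.5969, -0.0833, 0.1189]
ee_rot: [0.706, 0.708, 0.018, -0.022]
force: [1.2, 0.9, -1.4]
opening: 0.218
grip_force: 59.1
world [-0.0001 -0.0005 -0.0096] tool cm [-0.1   0.    0.95]
[ 0.5969 -0.0833  0.1189] [ 1.2  0.9 -1.4]
[[-0.003  1.    -0.006]
 [ 0.998  0.003  0.057]
 [ 0.057 -0.006 -0.998]]
crop origins 280 167 262 153
```

View pics/t2.png

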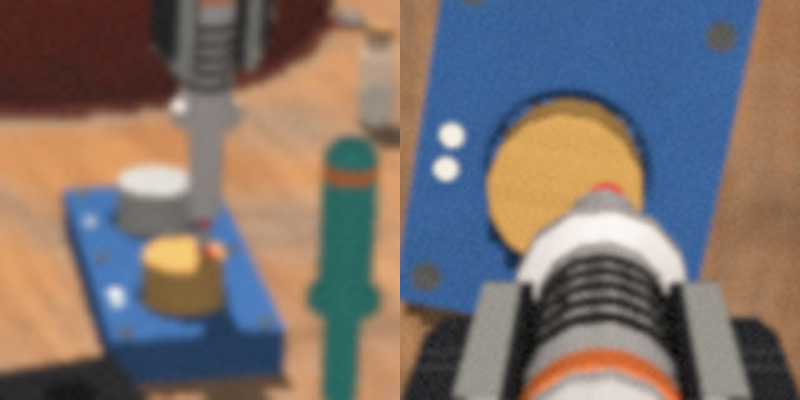

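Both views put the tip about 2 mm above the spot and aligned with it: side tip (206,245) over spot (207,252), wrist axis (604,·) against spot (607,188). Now press.

```bash
python3 -m pendant '[{"x":-0.03,"y":0,"z":0.15,"yaw":0,"fingers":0.05},{"x":-0.01,"y":0,"z":0.15,"yaw":0,"fingers":0.05},{"x":-0.01,"y":0,"z":0.15,"yaw":0,"fingers":0.05},{"x":-0.01,"y":0,"z":0.15,"yaw":0,"fingers":0.05},{"x":-0.01,"y":0,"z":0.15,"yaw":0,"fingers":0.05},{"x":0,"y":0,"z":0,"yaw":0,"fingers":0.05},{"x":0,"y":0,"z":0,"yaw":0,"fingers":0.05},{"x":0,"y":0,"z":0,"yaw":0,"fingers":0.05}]'
python3 go.py .5968 -.0838 .1093
cat > f.py <<'E'
from h import *
F=[];Z=[]
for i in range(8):
    snapshot("side"); s=state(); F.append(s["force"]); Z.append(s["tool_pos"])
print(np.mean(F,0).round(2),np.std(F,0).round(2),np.mean(Z,0).round(4),s["t"])
E
python3 f.py
```

```text
t: 20.85
tool_pos: [0.5969, -0.0837, 0.1116]
ee_rot: [0.706, 0.708, 0.018, -0.022]
force: [0.3, -0.7, 1.0]
opening: 0.218
grip_force: 59.2
world [-0.0001 -0.0001 -0.0023] tool cm [-0.03 -0.01  0.22]
[ 0.5969 -0.0837  0.1116] [ 0.3 -0.7  1. ]
[[-0.003  1.    -0.006]
 [ 0.998  0.003  0.057]
 [ 0.057 -0.006 -0.998]]
[ 0.82 -0.07  1.66] [0.29 0.6  0.46] [ 0.5969 -0.0837  0.1114] 21.25
```

The contact force is about 2.9 N, so the plunger is pressed about 5.4 mm, which matches the geometry. I'll go 2 mm deeper for margin.

```bash
python3 -m pendant '[{"x":0,"y":0,"z":0.1,"yaw":0,"fingers":0.05},{"x":-0.01,"y":0,"z":0.1,"yaw":0,"fingers":0.05},{"x":0,"y":0,"z":0,"yaw":0,"fingers":0.05},{"x":0,"y":0,"z":0,"yaw":0,"fingers":0.05},{"x":0,"y":0,"z":0,"yaw":0,"fingers":0.05},{"x":0,"y":0,"z":0,"yaw":0,"fingers":0.05},{"x":0,"y":0,"z":0,"yaw":0,"fingers":0.05},{"x":0,"y":0,"z":0,"yaw":0,"fingers":0.05}]'
python3 f.py; python3 go.py .5968 -.0838 .1093
python3 - <<'E'
from h import *
# verify: red band visible? probe axis verticality (side), near tip
s=snapshot("side"); w=snapshot("wrist")
for n,q in(("side",s),("wrist",w)):
    C=cloud(q); near=np.hypot(C[...,0]-.5965,C[...,1]+.083)<.03
    hsv=cv2.cvtColor(q["image"],cv2.COLOR_RGB2HSV); red=(cv2.inRange(hsv,(0,150,70),(9,255,255))|cv2.inRange(hsv,(170,150,70),(180,255,255)))>0
    m=red&near&(C[...,2]<.07); print(n,"red px",m.sum(),C[m].mean(0) if m.any() else "")
    for z in(.055,.066,.075,.082,.11,.13):
        k=near&(abs(C[...,2]-z)<.004)&(np.hypot(C[...,0]-.5965,C[...,1]+.083)<.016); P=C[k]
        if len(P): print(z,len(P),"x",(P[:,0].min()+P[:,0].max())/2,"med",np.median(P,0))
    for c in((.6025,-.0078),(.588,-.082)):
        k=(np.hypot(C[...,0]-c[0],C[...,1]-c[1])<.015)&(abs(C[...,2]-.038)<.004)
        if k.sum(): print("disc",k.sum(),np.median(C[k][:,2]))
E
```

```text
t: 21.92
tool_pos: [0.5969, -0.0837, 0.1094]
ee_rot: [0.706, 0.708, 0.018, -0.022]
force: [2.6, -0.0, 2.8]
opening: 0.225
grip_force: 59.3
[2.   0.26 2.43] [0.52 0.47 0.45] [ 0.5969 -0.0837  0.1093] 22.3167
world [-0.     -0.0002 -0.    ] tool cm [-0.02 -0.01  0.  ]
[ 0.5968 -0.0836  0.1093] [ 1.1 -0.4  2.1]
[[-0.003  1.    -0.006]
 [ 0.998  0.003  0.057]
 [ 0.057 -0.006 -0.998]]
side red px 0 
0.055 21 x 0.5966906210360993 med [ 0.59542144 -0.08765314  0.05487395]
0.066 27 x 0.5969390321977635 med [ 0.59507999 -0.08783441  0.06608582]
0.075 26 x 0.5957572722918967 med [ 0.59464659 -0.08840277  0.07524733]
0.082 17 x 0.5958604063351952 med [ 0.59504431 -0.08869175  0.08036253]
0.11 39 x 0.5958573905889791 med [ 0.59650367 -0.09128496  0.1102866 ]
0.13 38 x 0.596872115201903 med [ 0.59826318 -0.09143436  0.12970481]
disc 61 0.03836753758867939
disc 76 0.03825792590595782
wrist red px 0 
0.055 45 x 0.5962207336993357 med [ 0.59652023 -0.07660367  0.05425217]
0.082 6 x 0.5990108939661232 med [ 0.5979179  -0.07081715  0.08547751]
0.11 198 x 0.5948530187219885 med [ 0.59619228 -0.07416181  0.11027502]
0.13 589 x 0.5965440955856455 med [ 0.59630997 -0.07421403  0.1295884 ]
disc 1811 0.037747972593731756
disc 900 0.037720864089264804
```

Force and geometry agree at about 7.5 mm pressed. No red shows, the nose and barrel are vertical over the spot, and both discs are flat. Handing in.

```bash
python3 -c "
from bench import sign_off
print(sign_off())"
```

```text
the job is handed in; nothing more can be done
None
```

I handed the job in at about 22 s. The reference disc is flat in pocket 1 and, placed after it, the sample is flat in pocket 2 with the red spot up. The probe is held upright on the spot, pressed about 7.5 mm, with no red band showing; I kept clear of the vials and stone but took no last look at them.

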